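# Start up the belt sander: bench power, dust extractor, then the machine

## Task

Get the belt sander running, pressing with the closed fingertips: first switch on the bench power by pushing the green-lens end of the white rocker fully down, then start the dust extractor by pressing the big green key on its remote, and only then press the sander's green start button fully in, where it stays. Press the remote where it lies, without picking it up or shoving it about, and keep off the red stop button and the remote's small grey off key. Leave everything else on the bench as it is, and finish with the hand clear.

Things in the scene. Friction and masses are not known exactly. Their poses are not given: they have to be found in the camera images.
- power_unit: bench power unit screwed to the bench: aluminium trunking 290 x 94 mm, 45 mm high, with a white rocker in a grey box at the end near the robot and two white sockets behind it (to +x). Origin on the bench under the middle of the rocker; x runs along the unit from the rocker to the sockets, z up
- bench_power (a joint): the bench power rocker: 52 mm long (along the unit's x) and 44 mm wide, pivoted across its middle. 0 = off (the end with the green lens stands up, its tip about 67 mm above the bench), 0.28 rad = on (that end pressed in; its half is then level, 60 mm above the bench, 4 mm above the grey box). A stiff switch that stays where it is pushed: about 2 N down on the lens end moves it; push it right to its stop
- rocker_on_end (a point): point on the surface of the rocker's raised half, beside the green lens: 20 mm from the pivot to the unit's +x, on the centre line, where to press; about 65 mm above the bench when off, 60 mm when on; it moves with the rocker. Press straight down
- remote: hand remote of the dust extractor, lying loose on the bench: dark case 110 x 56 x 24 mm, 0.16 kg. Origin at the centre of its underside; x along its length from the green key to the small grey key, z up
- remote_on (a joint): travel of the remote's green on key: 0 = up, 0.004 m = fully pressed, sprung back (1.4 N at first, 4.2 N fully down)
- remote_on_top (a point): centre of the top of the green on key: a round key 27 mm in diameter, 6 mm proud of the case, 24 mm from the remote's middle to its -x; its top is 30 mm above the bench; pressed straight down
- remote_off (a joint): travel of the remote's small dark grey off key: 0 = up, 0.003 m = fully pressed; leave alone
- remote_off_top (a point): centre of the top of the small off key, 18 mm in diameter, 50 mm from the green key
- sander: white and green belt sander bolted down on the robot's right, 0.42 m long along its y, up to 254 mm high. Origin on the bench under the middle of its yellow starter plate, on the side facing the middle of the bench; the plate's middle is 85 mm high and it slopes down 20 degrees to the sander's -x. x points from the starter to the belt; the tall part starts 85 mm behind the origin
- start (a joint): travel of the sander's green start button: 0 = out, 0.006 m = fully in. It takes about 3 N and latches: it stays in as far as it is pushed; push it right home
- start_top (a point): centre of the top of the green start button, 29 mm in diameter, 14 mm proud of the yellow plate when out; its z axis is the button's axis, pointing out of the sloping plate; the button goes in along -z (a push straight down from above also works)
- stop (a joint): travel of the sander's red stop button: 0 = out, 0.005 m = fully pressed, sprung back; leave alone
- stop_top (a point): centre of the top of the red mushroom stop button, 38 mm in diameter, 62 mm from the start button, 8 mm prouder of the plate than it
- glue: white glue bottle with a yellow label and red nozzle, 60 mm in diameter and 160 mm high, standing; origin at the centre of its underside
- tape: roll of yellow tape lying flat, 100 mm in diameter, 35 mm high; origin at the centre of its underside
- cork_block: cork sanding block 65 x 110 x 36 mm lying flat; origin at the centre of its underside, y along its length
- oak_rail: oak rail 200 x 45 x 22 mm lying flat; origin at the centre of its underside, x along its length
- ear_defenders: yellow ear defenders with a black headband, 180 x 150 mm, 90 mm high; origin on the bench midway between the two cups
- clamp: bar clamp lying flat: steel bar 320 mm long along its y, two dark red jaws reaching 92 mm to +x, 27 mm high; origin under the middle of the bar
- screwdriver: screwdriver with a red handle lying flat, about 200 mm long along its x, at most 35 mm high
Not all that is in view belongs to the job. Of the things that look like the remote, take the one that is farthest from the robot's base at the start.

How it is judged:
By the outcome, as a careful person would: the job done as asked, in the order asked, and still so for the second after the job is handed in, with the robot touching nothing.
It also fails if it takes over 56 s, if anything falls off the work surface, if the arm or the gripper's body presses on something with over 40 N, if the wrist force passes 120 N, or if a joint passes its speed limit or range.

## Robot

A 6-joint arm with a two-finger parallel gripper is mounted at the origin on the work surface. World frame = base frame: x ahead of the robot, y to its left, z up, the work surface at z = 0. Lengths are in mm, angles in rad, forces in N, time in s.
With the tool pointing down it reaches from about 350 to 975 mm from the base axis. Payload 4.9 kg.
Tool frame: the origin (TCP) lies at the very end of the fingers, on their centre line; the grasp point (between the pads) lies 19 mm behind it (ctrl.tcp_to_grasp is the distance from the TCP to the grasp point, in mm); x points along the fingers, y is the direction in which the jaws open and shut, and the axes are right-handed (so a half turn about x gives the same grasp; the last joint's range is limited). The gripper opens to 85 mm and grips with 20 to 120 N. Pads are 22 mm wide; open, the fingers measure 114 mm over their backs; the gripper's body (76 mm by 85 mm) begins 54 mm behind the grasp point. The pads swing forward as they close: fully open they stand 13 mm farther back than shut.
Start: joints at [1.211, 0.053, 1.613, -0, 1.476, -0.119], TCP at [149.04, 606.95, 231.304] pointing down, gripper open.
Joint ranges: [-3.01, 3.01], [-1.01, 2.22], [0.06, 2.58], [-1.02, 4.17], [0.09, 2.62], [-3.14, 3.14]. Speed limits (rad/s): [2.57, 2.57, 3.14, 3.14, 3.14, 3.14].

## Interface

Orientations are given as a rotation vector (axis times angle).
In Python, from rig import sensors, cams, ctrl gives the robot as it stands. The module is installed in compiled form; this text tells all that it offers.
- The arm moves only by the shell command python3 -m pendant 'ROWS' [FORCE]. ROWS is JSON, one flat list of numbers, 7 for each row, row after row: the closure, from -1 (fully open) to 1 (shut), so that 0 is half open, then the shift along the tool's x, y, z in mm, then the turn, a rotation vector about the tool's x, y, z in rad. In form: [grip, x, y, z, wx, wy, wz, grip, x, y, z, wx, wy, wz, ...]. A call has 1 to 12 rows; each row is the pose to reach, as a shift and turn from the pose commanded when the call began, along the tool's axes at that moment; what a row does not reach only later rows make up. A row lasts 1/10 s, in which the tool goes at most 50 mm and 8.59 degrees, less where a joint would pass 70% of its speed; a pose out of reach is approached as far as the arm can. A call with a gripper value outside its range is refused whole. The fingers move at their own pace and stop on an object; FORCE is the grip in N (left out, the last holds). Time passes only in rows, so rows that repeat a pose let the fingers close. It gives the time, the measured TCP pose, the force and the opening at its end, in the units of the state.
- sensors.observe(): the state, without advancing time (a new reading comes with each control period).
- cams.grab_frame(name): name is "scene" or "top" or "wrist"; returns (picture, depth): 400x640x3 uint8, red, green, blue; 400x640 float32, mm along the optical axis (not along the pixel's ray), 0 where there is no reading.
- cams.calibration(name): a dict with "K" (3x3 intrinsics, pixels), "cam_to_world" (4x4, takes a point from camera to world coordinates); the wrist camera has in their place "mount" (4x4, takes a point from camera to tool coordinates, whose origin is the TCP and whose axes are the tool frame's). Camera axes: x right, y down, z forward; pixel columns grow to the right and rows downward; lengths in mm; the calibration is good to about 2 mm. A picture is of the moment at which its call begins: read the wrist's pose just before it. calibration takes no time and is no camera call.
- ctrl.finish_job(): hands the job in, once; it reports no verdict.
The state is a dict: "time_s": time; "q": joint angles; "qd": joint speeds; "joint_torque": joint torques, N m; "position": TCP position; "tool_rot": TCP orientation; "force": force on the tool from outside, world axes, zero at the start; "wrist_torque": the same for the moment, N m; "opening": opening from 0.0 (shut) to 1.0 (fully open).
Only numpy, scipy, OpenCV 4.12 (cv2) and the standard library are available. Lean on these libraries where they do the work, as an engineer would, in place of code of your own. Each camera call takes 0.05 s, during which the arm holds its last target.

## Working session

There is one attempt and no reset: what is moved stays moved. The work goes in short steps, Python scripts to look and compute and a shell command to move; the robot and the scene stay as the last step left them, time stands still between calls to the robot, and variables do not carry over. Pictures are saved under pics/ and viewed, and the job is handed in when it is done.

```bash
mkdir -p pics
python3 - <<'E'
from rig import sensors,cams,ctrl
import cv2,numpy as np
s=sensors.observe();print(s)
for n in("scene","top"):
    p,d=cams.grab_frame(n);cv2.imwrite(f"pics/{n}0.png",p[...,::-1]);np.save(f"{n}0.npy",d);np.save(f"{n}0p.npy",p)
    c=cams.calibration(n);print(n,np.round(c["K"],1).tolist(),np.round(c["cam_to_world"],3).tolist())
print(cams.calibration("wrist"))
E
```

```text
{'time_s': 0.0, 'q': array([ 1.21100783e+00,  5.33209396e-02,  1.61430060e+00,  4.30888193e-06,
        1.47600052e+00, -1.19020883e-01]), 'qd': array([ 0.00070931,  0.00064714, -0.000657  , -0.00065013, -0.00147293,
       -0.00057382]), 'joint_torque': array([-8.97542814e-04, -3.93701792e+01, -3.70173562e+01, -2.12835416e-04,
        7.50994252e-03,  6.25903382e-06]), 'position': array([148.81937365, 606.3795669 , 230.08134834]), 'tool_rot': array([ 0.18747799,  1.56300439, -0.19057959]), 'force': array([-0.55350209,  0.49762964, -0.17177315]), 'wrist_torque': array([0.01576228, 0.03348252, 0.03418447]), 'opening': 0.9983119432720122}
scene [[381.8, 0.0, 314.6], [0.0, 381.8, 205.0], [0.0, 0.0, 1.0]] [[0.694, 0.4, -0.599, 1227.452], [0.72, -0.391, 0.573, -571.687], [-0.004, -0.829, -0.559, 775.384], [0.0, 0.0, 0.0, 1.0]]
top [[436.1, 0.0, 321.3], [0.0, 436.1, 197.7], [0.0, 0.0, 1.0]] [[-0.003, -0.993, 0.118, 333.248], [-1.0, 0.004, 0.009, 104.191], [-0.009, -0.118, -0.993, 1464.167], [0.0, 0.0, 0.0, 1.0]]
{'K': array([[298.8301468 ,   0.        , 321.8628946 ],
       [  0.        , 298.8301468 , 203.71649893],
       [  0.        ,   0.        ,   1.        ]]), 'mount': array([[ 1.05912985e-03, -3.18796623e-01,  9.47822553e-01,
        -1.42730596e+02],
       [ 9.99999319e-01, -1.26090467e-04, -1.15984405e-03,
        -1.21101732e+00],
       [ 4.89265753e-04,  9.47823136e-01,  3.18796272e-01,
        -8.12631081e+01],
       [ 0.00000000e+00,  0.00000000e+00,  0.00000000e+00,
         1.00000000e+00]])}
```

View pics/scene0.png

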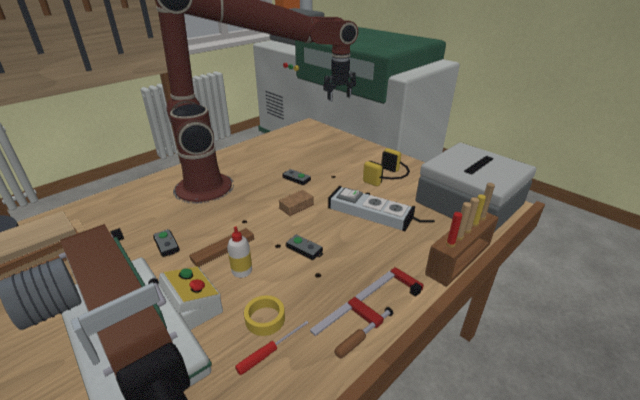

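View pics/top0.png

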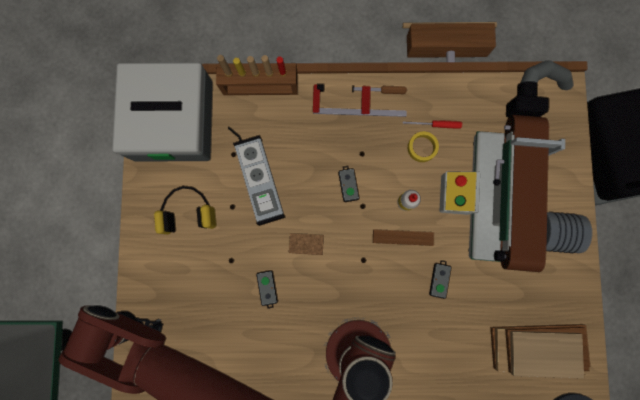

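The top view shows three remotes, at pixels (348,184), (267,288) and (441,280). The one at (348,184) looks farthest from the base, which is near (360,345). The rocker is at about (264,203), the green start button at (460,201) and the red stop at (461,181). Next I'll measure them.

```bash
cat > h.py <<'E'
import numpy as np,cv2
from rig import cams
def cloud(n,d,T=None):
    c=cams.calibration(n);K=c["K"];T=c["cam_to_world"] if T is None else T
    v,u=np.mgrid[:d.shape[0],:d.shape[1]]
    P=np.stack([(u-K[0,2])/K[0,0]*d,(v-K[1,2])/K[1,1]*d,d],-1)
    return P@T[:3,:3].T+T[:3,3]
def blobs(p,W,lo,hi,box=None,mn=12):
    h=cv2.cvtColor(p,cv2.COLOR_RGB2HSV);m=cv2.inRange(h,lo,hi)
    n,l,st,ce=cv2.connectedComponentsWithStats(m)
    for i in range(1,n):
        if st[i,4]>=mn:
            q=W[l==i];q=q[np.isfinite(q).all(1)]
            print("px",np.round(ce[i],1),st[i,4],"med",np.round(np.median(q,0),1),"min",np.round(q.min(0)),"max",np.round(q.max(0)))
E
python3 - <<'E'
from h import *
for n in("top","scene"):
    p=np.load(n+"0p.npy");d=np.load(n+"0.npy");W=cloud(n,d)
    print(n,"green");blobs(p,W,(40,110,40),(85,255,255))
    print("red");blobs(p,W,(0,170,120),(6,255,255))
    if n=="top":
        for x in[(348,184),(267,288),(441,280),(264,203),(266,210),(260,195),(460,190),(360,345)]:print(x,np.round(W[x[1],x[0]],1),np.linalg.norm(W[x[1],x[0],:2]))
        cv2.imwrite("pics/crop.png",np.hstack([cv2.resize(p[y-40:y+40,x-33:x+33,::-1],None,fx=4,fy=4,interpolation=cv2.INTER_CUBIC) for x,y in((348,184),(264,190),(460,190))]))
E
```

```text
top green
px [160.8 156.4] 131 med [628.9 627.1 112.7] min [626. 592.  36.] max [636. 675. 134.]
px [349.9 191.1] 43 med [526.2  21.8  28.8] min [516.  11.  22.] max [537.  32.  36.]
px [459.7 200.3] 77 med [ 487.2 -319.5   97.1] min [ 472. -332.   79.] max [ 501. -308.  107.]
px [506.5 217.5] 14 med [ 425.2 -423.6  190.1] min [ 409. -428.  186.] max [ 441. -420.  199.]
px [264.9 280.6] 45 med [233.3 300.4  28.5] min [223. 291.  22.] max [246. 310.  34.]
px [439.8 288. ] 47 med [ 209.7 -264.9   29.7] min [ 200. -276.   23.] max [ 220. -252.   36.]
px [ 32.1 322.4] 24 med [   8.4 1445.4 -565.8] min [   5. 1408. -580.] max [  11. 1477. -554.]
px [ 53.2 323.3] 24 med [   4.4 1342.4 -566.4] min [ -10. 1328. -575.] max [  10. 1370. -557.]
red
px [279.2  59.5] 28 med [902.9 241.7 209.6] min [895. 233. 204.] max [914. 248. 216.]
px [447.3 124.2] 154 med [ 754.1 -312.1   23.4] min [ 744. -358.   12.] max [ 766. -260.   33.]
px [460.9 180.8] 76 med [ 547.  -322.9  105.1] min [ 533. -337.   97.] max [ 563. -309.  114.]
px [413.7 198.1] 17 med [ 488.5 -166.1  140.2] min [ 483. -173.  134.] max 
[... 653 characters left out ...]
] min [518.  10.  25.] max [541.  34.  33.]
px [185.6 273. ] 89 med [ 494.4 -321.5   96.4] min [ 470. -334.   74.] max [ 505. -297.  103.]
red
px [458.  214.6] 30 med [908.1 239.3 208.5] min [898. 234. 205.] max [916. 250. 212.]
px [235.8 234.6] 45 med [ 500.7 -169.9  138. ] min [ 489. -175.  125.] max [ 509. -156.  160.]
px [403.7 275.4] 104 med [846.3 134.4  22.3] min [ 808. -572.   19.] max [1227.  145.  775.]
px [196.2 284.1] 94 med [ 555.9 -324.8  104.7] min [ 538. -338.   99.] max [ 570. -309.  110.]
px [365.3 309.8] 219 med [850.7 -34.8  22.7] min [ 798. -572.   17.] max [1227.  -22.  775.]
px [255.6 356.7] 368 med [ 764.2 -312.    22.7] min [ 749. -572.   14.] max [1227. -260.  775.]
```

View pics/crop.png

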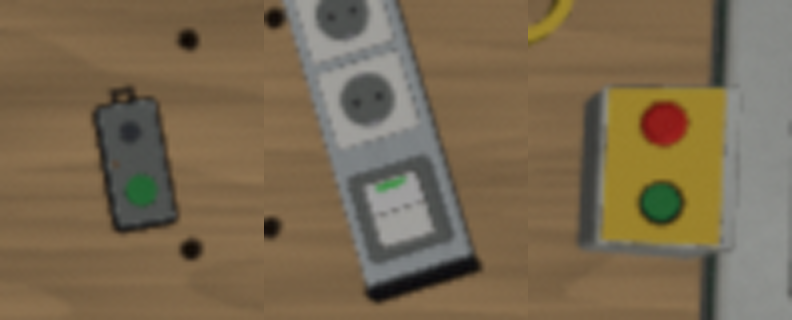

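```bash
cat >> h.py <<'E'
from scipy.spatial.transform import Rotation as R
def down(yaw,n=(0,0,1)):
    # tool x = -n ; tool z horizontal-ish toward yaw
    x=-np.array(n,float);z=np.array([np.cos(yaw),np.sin(yaw),0]);z-=x*(x@z);z/=np.linalg.norm(z)
    return np.stack([x,np.cross(z,x),z],1)
def rel(p0,r0,p1,R1):
    R0=R.from_rotvec(r0).as_matrix()
    print("shift",np.round(R0.T@(np.array(p1)-p0),1),"turn",np.round(R.from_matrix(R0.T@R1).as_rotvec(),3))
E
python3 - <<'E'
from h import *
from rig import sensors
s=sensors.observe();R0=R.from_rotvec(s["tool_rot"]).as_matrix();print(np.round(R0,3))
d=np.load("top0.npy");W=cloud("top",d)
for x in[(265,202),(263,196),(256,174),(250,153)]:print(x,np.round(W[x[1],x[0]],1))
rel(s["position"],s["tool_rot"],[485,305,170],R0)
rel(s["position"],s["tool_rot"],[485,305,170],down(.35))
E
```

```text
[[-0.001  0.238  0.971]
 [-0.002  0.971 -0.238]
 [-1.    -0.002 -0.   ]]
(265, 202) [487.2 299.   62.5]
(263, 196) [506.6 305.5  64. ]
(256, 174) [579.9 330.2  58.5]
(250, 153) [650.8 351.6  55.1]
shift [  60.5 -212.5  398.4] turn [0. 0. 0.]
shift [  60.5 -212.5  398.4] turn [-0.591 -0.001  0.002]
```

```bash
python3 -m pendant '[1,0,-212,398,-0.55,0,0, 1,0,-212,398,-0.55,0,0, 1,0,-212,398,-0.55,0,0, 1,0,-212,398,-0.55,0,0, 1,0,-212,398,-0.55,0,0, 1,0,-212,398,-0.55,0,0, 1,0,-212,398,-0.55,0,0, 1,60,-212,398,-0.55,0,0, 1,60,-212,398,-0.55,0,0, 1,60,-212,398,-0.55,0,0, 1,60,-212,398,-0.55,0,0, 1,60,-212,398,-0.55,0,0]'
cat > look.py <<'E'
import sys
from h import *
from rig import sensors,cams
def look(name):
    s=sensors.observe();p,d=cams.grab_frame("wrist")
    T=np.eye(4);T[:3,:3]=R.from_rotvec(s["tool_rot"]).as_matrix();T[:3,3]=s["position"]
    T=T@cams.calibration("wrist")["mount"]
    cv2.imwrite(f"pics/{name}.png",p[...,::-1]);np.savez(name,p=p,d=d,T=T)
    W=cloud("wrist",d,T);print({k:np.round(s[k],3) for k in("time_s","position","tool_rot","force","opening")})
    print("green");blobs(p,W,(40,110,40),(85,255,255),mn=40);print("red");blobs(p,W,(0,170,100),(6,255,255),mn=100)
look(sys.argv[1])
E
python3 look.py w1
```

```text
time_s: 1.3
position: [484.7, 305.9, 170.8]
tool_rot: [-0.242, 1.559, 0.242]
force: [-0.4, 0.9, -0.3]
opening: -0.004
{'time_s': np.float64(1.3), 'position': array([484.695, 305.94 , 170.752]), 'tool_rot': array([-0.242,  1.559,  0.242]), 'force': array([-0.439,  0.859, -0.292]), 'opening': np.float64(-0.004)}
green
px [ 23.3 143.5] 707 med [525.6  23.5  30.3] min [407.   9.  24.] max [539. 280. 314.]
px [317.3 226.7] 109 med [507.6 307.4  66.8] min [503. 296.  65.] max [512. 318.  69.]
red
```

View pics/w1.png

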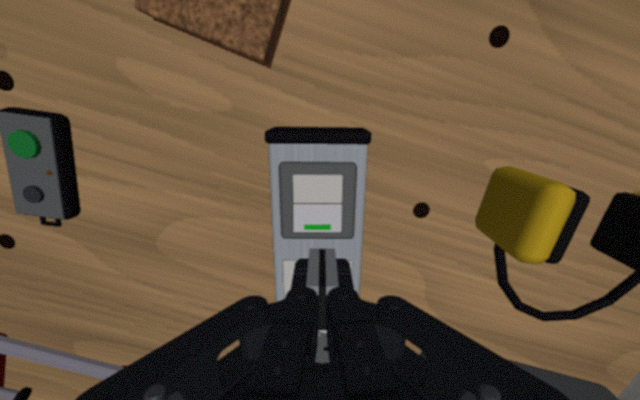

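The wrist view shows the rocker with its lens at (317,227) and its pivot line near (318,204). The fingertips are at about (322,255), and the unit lines up with the tool. Next I'll compute the press point.

Run:
```python
from h import *
from rig import sensors
f=np.load("w1.npz");W=cloud("wrist",f["d"],f["T"])
for x in[(318,178),(318,190),(318,203),(300,203),(337,203),(318,208),(318,218),(318,222),(318,231),(345,225)]:print(x,np.round(W[x[1],x[0]],1))
s=sensors.observe()
piv=W[203,318].copy();u=W[222,318]-W[180,318];u[2]=0;u/=np.linalg.norm(u);print(u)
P=piv+20*u;print("press",P)
rel(s["position"],s["tool_rot"],[P[0],P[1],75],R.from_rotvec(s["tool_rot"]).as_matrix())
```

```text
(318, 178) [466.6 294.9  59.8]
(318, 190) [477.1 298.2  59.3]
(318, 203) [489.1 302.   57.6]
(300, 203) [494.2 286.5  57.4]
(337, 203) [484.5 318.6  55.8]
(318, 208) [492.7 303.1  60.7]
(318, 218) [500.8 305.7  63.6]
(318, 222) [503.9 306.7  64.9]
(318, 231) [511.5 309.1  66.7]
(345, 225) [502.6 332.5  56.2]
[0.95379343 0.30046312 0.        ]
press [508.2240109  307.96140716  57.63112275]
shift [96.6 -5.9 22.8] turn [0. 0. 0.]
```

```bash
python3 -m pendant '[1,20,-6,23,0,0,0, 1,60,-6,23,0,0,0, 1,92,-6,23,0,0,0, 1,100,-6,23,0,0,0, 1,104,-6,23,0,0,0, 1,107,-6,23,0,0,0, 1,109,-6,23,0,0,0, 1,110,-6,23,0,0,0, 1,111,-6,23,0,0,0, 1,111,-6,23,0,0,0]'
```

```text
time_s: 2.35
position: [509.8, 307.7, 61.5]
tool_rot: [-0.242, 1.554, 0.243]
force: [1.8, 0.3, 3.1]
opening: 0.003
```

```bash
python3 -m pendant '[1,1,0,0,0,0,0, 1,2,0,0,0,0,0, 1,3,0,0,0,0,0, 1,3,0,0,0,0,0]'
```

```text
time_s: 2.75
position: [509.6, 307.6, 59.8]
tool_rot: [-0.243, 1.556, 0.242]
force: [-1.6, -2.3, 14.0]
opening: -0.002
```

```bash
python3 -m pendant '[1,1,0,0,0,0,0, 1,1,0,0,0,0,0]'; python3 -m pendant '[1,-30,0,0,0,0,0, 1,-75,0,-12,0,0,0, 1,-110,0,-22,0,0,0, 1,-110,0,-22,0,0,0]'; python3 look.py w2;python3 - <<'E'
from h import *
f=np.load("w2.npz");W=cloud("wrist",f["d"],f["T"])
for v in range(180,240,6):print(v,np.round(W[v,330],1))
E
```

```text
time_s: 2.95
position: [509.7, 307.6, 59.8]
tool_rot: [-0.243, 1.556, 0.242]
force: [-5.2, -2.0, 17.9]
opening: -0.001
time_s: 3.35
position: [489.5, 301.6, 172.1]
tool_rot: [-0.241, 1.549, 0.244]
force: [0.1, 0.3, 0.3]
opening: 0.001
{'time_s': np.float64(3.35), 'position': array([489.525, 301.58 , 172.106]), 'tool_rot': array([-0.241,  1.549,  0.244]), 'force': array([0.137, 0.26 , 0.324]), 'opening': np.float64(0.001)}
green
px [ 28.3 138.2] 713 med [525.8  23.4  30.3] min [514.   9.  24.] max [539.  35.  33.]
px [323.1 222.5] 99 med [510.8 307.7  61.1] min [411. 275.  59.] max [515. 319. 314.]
red
180 [469.6 300.8  66.5]
186 [475.2 302.7  64.3]
192 [481.4 304.9  60.7]
198 [486.9 306.7  60.2]
204 [492.4 308.5  59.6]
210 [497.6 310.2  60.6]
216 [503.  311.9  61. ]
222 [508.5 313.8  61.1]
228 [516.3 316.5  55.9]
234 [526.8 320.2  45.3]
```

View pics/w2.png

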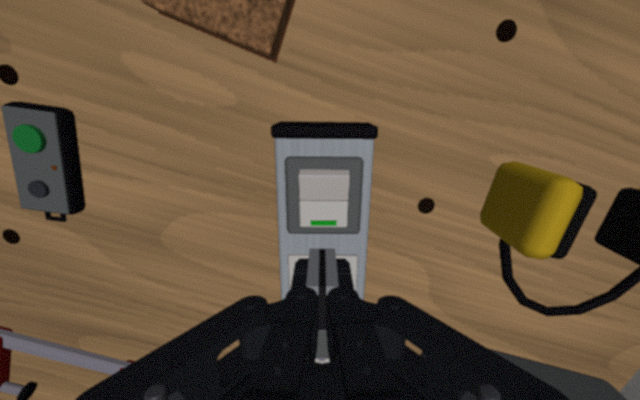

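The rocker is on: the lens half now reads level at about 60–61 mm, down from 67. Now to the remote, with the green key at about (526, 23, 30).

Run:
```python
from h import *
from rig import sensors
s=sensors.observe()
rel(s["position"],s["tool_rot"],[518,23,130],down(.15))
```

```text
shift [  38.7 -273.8  -56.7] turn [ 0.159  0.004 -0.001]
```

```bash
python3 -m pendant '[1,0,-274,-57,0.16,0,0, 1,0,-274,-57,0.16,0,0, 1,0,-274,-57,0.16,0,0, 1,0,-274,-57,0.16,0,0, 1,38,-274,-57,0.16,0,0, 1,38,-274,-57,0.16,0,0, 1,38,-274,-57,0.16,0,0, 1,38,-274,-57,0.16,0,0]'; python3 look.py w3
python3 - <<'E'
from h import *
f=np.load("w3.npz");p=f["p"];W=cloud("wrist",f["d"],f["T"])
from rig import sensors
s=sensors.observe()
h=cv2.cvtColor(p,cv2.COLOR_RGB2HSV);m=cv2.inRange(h,(40,110,40),(85,255,255))>0
q=W[m];q=q[(q[:,2]>27)&(q[:,2]<34)];c=(np.percentile(q,2,0)+np.percentile(q,98,0))/2;print(c,np.ptp(q,0))
rel(s["position"],s["tool_rot"],[c[0],c[1],35],R.from_rotvec(s["tool_rot"]).as_matrix())
E
```

```text
time_s: 4.2
position: [515.2, 22.0, 125.8]
tool_rot: [-0.115, 1.573, 0.117]
force: [0.2, 0.3, 0.9]
opening: 0.002
{'time_s': np.float64(4.2), 'position': array([515.222,  22.028, 125.785]), 'tool_rot': array([-0.115,  1.573,  0.117]), 'force': array([0.23 , 0.25 , 0.885]), 'opening': np.float64(0.002)}
green
px [320.9 217.8] 698 med [525.8  21.2  30.1] min [435.   9.  24.] max [540.  35. 269.]
red
px [ 14.4 374.1] 510 med [ 753.  -277.2   23.1] min [ 435. -296.   14.] max [768.   9. 269.]
[526.3638306   21.29145159  29.88775562] [25.94839407 25.64721095  4.80827262]
shift [91.8 -3.1 10.4] turn [0. 0. 0.]
```

View pics/w3.png

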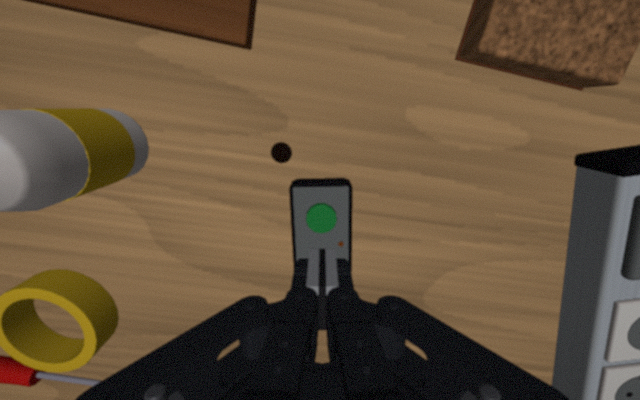

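The green key is at (321,218), below and just short of the tips, measured at (526.4, 21.3, 29.9). I'll approach to just above it first.

```bash
python3 -m pendant '[1,30,-3,11,0,0,0, 1,65,-3,11,0,0,0, 1,80,-3,11,0,0,0, 1,84,-3,11,0,0,0, 1,84,-3,11,0,0,0]'
```

```text
time_s: 4.75
position: [528.1, 21.8, 44.4]
tool_rot: [-0.118, 1.568, 0.118]
force: [0.3, 0.5, 0.5]
opening: 0.001
```

```bash
python3 -m pendant '[1,10,0,-1,0,0,0, 1,14,0,-1,0,0,0, 1,16,0,-1,0,0,0, 1,17.5,0,-1,0,0,0, 1,18.5,0,-1,0,0,0, 1,19.5,0,-1,0,0,0, 1,19.5,0,-1,0,0,0]'
```

```text
time_s: 5.45
position: [527.5, 20.9, 26.0]
tool_rot: [-0.117, 1.568, 0.117]
force: [-3.2, 1.2, 7.9]
opening: 0.001
```

```bash
python3 -m pendant '[1,0.5,0,0,0,0,0, 1,1,0,0,0,0,0, 1,1,0,0,0,0,0]';python3 -m pendant '[1,-5,0,0,0,0,0, 1,-20,0,0,0,0,0, 1,-60,0,-8,0,0,0, 1,-105,0,-12,0,0,0, 1,-105,0,-12,0,0,0]'; python3 look.py w4
```

```text
time_s: 5.75
position: [527.6, 20.9, 25.8]
tool_rot: [-0.117, 1.568, 0.117]
force: [-6.6, 1.5, 13.8]
opening: 0.003
time_s: 6.25
position: [519.8, 18.5, 137.0]
tool_rot: [-0.119, 1.554, 0.115]
force: [0.4, -0.1, 1.0]
opening: -0.001
{'time_s': np.float64(6.25), 'position': array([519.824,  18.508, 136.997]), 'tool_rot': array([-0.119,  1.554,  0.115]), 'force': array([ 0.445, -0.096,  0.97 ]), 'opening': np.float64(-0.001)}
green
px [326.3 206.9] 659 med [526.1  21.2  30.1] min [437.   5.  24.] max [540.  34. 279.]
red
px [ 22.2 355.3] 809 med [ 752.6 -286.5   23.1] min [ 437. -315.   14.] max [768.   5. 279.]
```

View pics/w4.png

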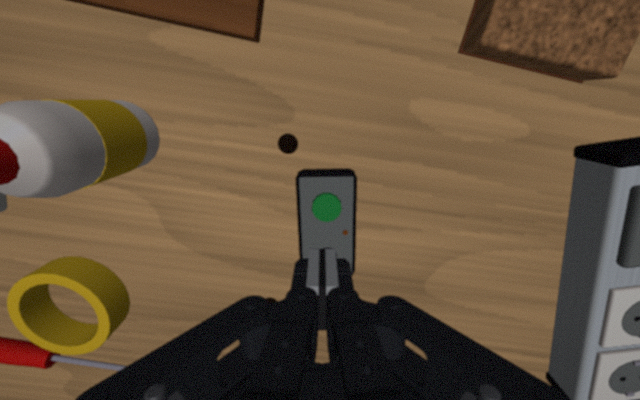

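Remote unmoved (key still at 526.1, 21.2, 30.1), and the key went right down (TCP 26.0 mm at 8 N, 25.8 mm at 14 N). Going over to the sander, high above the glue.

Run:
```python
from h import *
from rig import sensors
s=sensors.observe()
rel(s["position"],s["tool_rot"],[483,-305,235],down(0))
```

```text
shift [-101.2 -315.1  -82. ] turn [0.149 0.009 0.002]
```

```bash
python3 -m pendant '[1,-50,0,-10,0,0,0, 1,-100,0,-20,0,0,0, 1,-101,-50,-40,0.08,0,0, 1,-101,-315,-80,0.15,0.01,0, 1,-101,-315,-80,0.15,0.01,0, 1,-101,-315,-80,0.15,0.01,0, 1,-101,-315,-80,0.15,0.01,0, 1,-101,-315,-80,0.15,0.01,0, 1,-101,-315,-80,0.15,0.01,0, 1,-101,-315,-80,0.15,0.01,0, 1,-101,-315,-80,0.15,0.01,0, 1,-101,-315,-80,0.15,0.01,0]'; python3 look.py w5
```

```text
time_s: 7.5
position: [482.9, -303.1, 229.1]
tool_rot: [0.0, 1.582, 0.0]
force: [0.7, 1.0, 0.9]
opening: -0.001
{'time_s': np.float64(7.5), 'position': array([ 482.922, -303.053,  229.055]), 'tool_rot': array([0.   , 1.582, 0.   ]), 'force': array([0.733, 1.042, 0.926]), 'opening': np.float64(-0.001)}
green
px [122.3 178.5] 2749 med [ 440.7 -427.7  192.3] min [ 361. -442.  189.] max [ 582. -304.  373.]
px [304.5 198.3] 720 med [ 486.1 -321.1   98.2] min [ 403. -336.   83.] max [ 502. -304.  373.]
px [587.6 213.3] 382 med [526.1  18.8  29.6] min [514.   6.  23.] max [539.  36.  31.]
red
px [484.7 217.6] 697 med [ 489.2 -170.6  139. ] min [ 403. -304.  122.] max [ 506. -155.  373.]
px [297.6 253.8] 368 med [ 539.5 -329.2  106.9] min [ 403. -339.   97.] max [ 560. -304.  373.]
px [321.6 355.3] 178 med [ 750.5 -304.6   23.3] min [ 403. -315.   12.] max [ 761. -296.  373.]
px [605.1 389.9] 212 med [818.4 131.9  22.1] min [ 403. -304.   18.] max [837. 145. 373.]
```

View pics/w5.png

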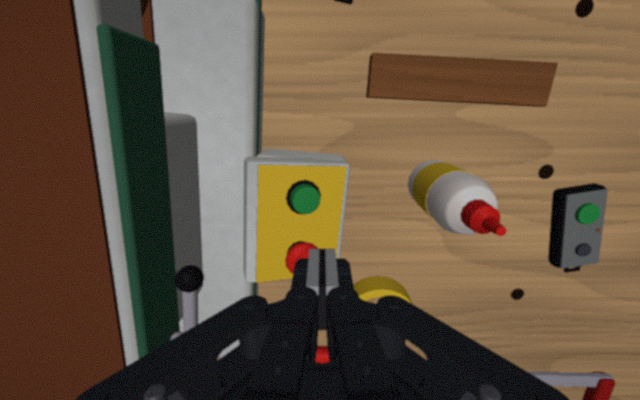

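The view shows the start button at (304,198) and the red stop at (302,257), partly behind the fingers. The glue nozzle is at (485,218), well clear. Now I'll fit the yellow plate's plane and the top of the start button.

Run:
```python
from h import *
from rig import sensors
f=np.load("w5.npz");p=f["p"];W=cloud("wrist",f["d"],f["T"]);h=cv2.cvtColor(p,cv2.COLOR_RGB2HSV)
v,u=np.mgrid[:400,:640]
def fit(m):
    q=W[m]
    for _ in range(5):
        c=q.mean(0);n=np.linalg.svd(q-c)[2][2];n*=np.sign(n[2]);r=(q-c)@n;q=q[abs(r)<max(1.5,1.5*r.std()) ]
    return c,n,q
Y=cv2.erode(cv2.inRange(h,(20,120,80),(32,255,255)),np.ones((5,5)))>0
c,n,q=fit(Y&(u>250)&(u<350)&(v>160)&(v<285));print("plate",c,n,np.degrees(np.arccos(n[2])),len(q))
G=(cv2.inRange(h,(40,110,40),(85,255,255))>0)&(u>280)&(u<330)&(v>175)&(v<220)
q=W[G];q=q[abs((q-c)@n-14)<3]
print("btn height",np.median((q-c)@n),len(q))
top=q[((q-c)@n)>11.5]
t=(np.percentile(top,1,0)+np.percentile(top,99,0))/2;print("start",t,top.mean(0),np.ptp(top,0))
s=sensors.observe()
hh=n.copy();hh[2]=0;hh/=np.linalg.norm(hh);nn=np.array([*(hh[:2]*np.sin(np.radians(20))),np.cos(np.radians(20))]);print("n",nn)
np.savez("st",t=t,n=nn)
for k in(60,15):rel(s["position"],s["tool_rot"],t+k*nn,down(0,nn))
```

```text
plate [ 508.44473574 -332.2294351    87.42396283] [0.0295126  0.34218579 0.93916872] 20.087580511558247 5666
btn height 13.900642713310997 624
start [ 487.85391216 -320.24669329   98.20003061] [ 487.54395802 -320.30462016   98.48446206] [27.33768318 26.51966366 12.5892575 ]
n [0.02938921 0.34075512 0.93969262]
shift [74.7  3.1  7.3] turn [ 0.008  0.019 -0.348]
shift [117.  -12.2   6.4] turn [ 0.008  0.019 -0.348]
```

```bash
python3 -m pendant '[1,20,3,7,0,0,-0.12, 1,45,3,7,0.01,0.02,-0.24, 1,75,3,7,0.01,0.02,-0.348, 1,75,3,7,0.01,0.02,-0.348, 1,75,3,7,0.01,0.02,-0.348]'
python3 - <<'E'
from h import *
from rig import sensors
s=sensors.observe();f=np.load("st.npz");t,n=f["t"],f["n"]
for k in(15,0,-6):rel(s["position"],s["tool_rot"],t+k*n,down(0,n))
E
```

```text
time_s: 8.05
position: [489.3, -300.0, 154.6]
tool_rot: [-0.268, 1.584, -0.278]
force: [-0.2, 0.1, 1.0]
opening: 0.002
shift [45.   0.1  0.4] turn [-0.001 -0.002 -0.001]
shift [60.   0.1  0.4] turn [-0.001 -0.002 -0.001]
shift [66.   0.1  0.4] turn [-0.001 -0.002 -0.001]
```

```bash
python3 -m pendant '[1,30,0,0,0,0,0, 1,50,0,0,0,0,0, 1,56,0,0,0,0,0, 1,60,0,0,0,0,0, 1,62,0,0,0,0,0, 1,64,0,0,0,0,0, 1,66,0,0,0,0,0, 1,67,0,0,0,0,0, 1,67,0,0,0,0,0]'
python3 - <<'E'
from h import *
from rig import sensors
s=sensors.observe();f=np.load("st.npz");print((s["position"]-f["t"])@f["n"])
E
```

```text
time_s: 8.95
position: [488.4, -325.0, 94.3]
tool_rot: [-0.269, 1.581, -0.284]
force: [-2.4, 1.6, 9.1]
opening: 0.002
-5.249177319614462
```

```bash
python3 -m pendant '[1,1,0,0,0,0,0, 1,2,0,0,0,0,0, 1,3,0,0,0,0,0, 1,3,0,0,0,0,0]'
python3 - <<'E'
from h import *
from rig import sensors
s=sensors.observe();f=np.load("st.npz");print((s["position"]-f["t"])@f["n"])
E
```

```text
time_s: 9.35
position: [488.5, -325.3, 94.0]
tool_rot: [-0.268, 1.582, -0.284]
force: [-9.0, 12.3, 23.8]
opening: 0.001
-5.6468287478187875
```

The button is against a hard stop, with 28 N giving only 0.4 mm more travel. I'll back off along its axis and check.

```bash
python3 -m pendant '[1,-15,0,0,0,0,0, 1,-45,0,0,0,0,0, 1,-85,0,-5,0,0,0, 1,-130,0,-15,0,0,0, 1,-130,0,-15,0,0,0, 1,-130,0,-15,0,0,0]'; python3 look.py w6
python3 - <<'E'
from h import *
from rig import cams
f=np.load("w6.npz");g=np.load("w5.npz")
for F,nm in((g,"before"),(f,"after")):
    p=F["p"];W=cloud("wrist",F["d"],F["T"]);h=cv2.cvtColor(p,cv2.COLOR_RGB2HSV)
    near=(np.linalg.norm(W[...,:2]-[487,-320],axis=-1)<60)&(abs(W[...,2]-95)<30)
    Y=W[(cv2.erode(cv2.inRange(h,(20,120,80),(32,255,255)),np.ones((5,5)))>0)&near]
    n=np.load("st.npz")["n"];G=W[(cv2.inRange(h,(40,110,40),(85,255,255))>0)&near]
    Rd=W[(cv2.inRange(h,(0,170,60),(6,255,255))>0)&(np.linalg.norm(W[...,:2]-[547,-322],axis=-1)<30)&(W[...,2]>90)&(W[...,2]<120)]
    b=np.median(Y@n);print(nm,"start proud",np.percentile(G@n-b,[50,75,90]),"stop",np.percentile(Rd@n-b,[50,90]) if len(Rd) else None)
for n in("top","scene"):
    p,d=cams.grab_frame(n);cv2.imwrite(f"pics/{n}1.png",p[...,::-1])
    print(n);blobs(p,cloud(n,d),(40,110,40),(85,255,255),mn=25)
E
```

```text
time_s: 9.95
position: [476.9, -280.3, 213.2]
tool_rot: [-0.269, 1.58, -0.282]
force: [0.3, -0.8, -0.0]
opening: 0.001
{'time_s': np.float64(9.95), 'position': array([ 476.936, -280.32 ,  213.231]), 'tool_rot': array([-0.269,  1.58 , -0.282]), 'force': array([ 0.298, -0.811, -0.012]), 'opening': np.float64(0.001)}
green
px [152.8 164.7] 3222 med [ 422.7 -424.3  189.7] min [ 361. -443.  148.] max [ 597. -232.  349.]
px [161.2  91.2] 41 med [ 384.7 -420.5  172. ] min [ 379. -422.  168.] max [ 389. -418.  177.]
px [183.7 105.6] 50 med [ 392.5 -421.4  151.7] min [ 388. -423.  146.] max [ 401. -420.  157.]
px [190.5 154.5] 52 med [ 433.2 -424.8  148.3] min [ 426. -427.  141.] max [ 440. -423.  151.]
px [172.3 164.4] 47 med [ 438.8 -425.3  168.6] min [ 433. -427.  162.] max [ 444. -423.  172.]
px [181.6 195.6] 139 med [ 466.  -427.7  161.2] min [ 456. -430.  146.] max [ 477. -426.  173.]
px [168.9 188.6] 46 med [ 456.7 -426.8  173.5] min [ 454. -428.  165.] max [ 462. -425.  180.]
px [326.6 208.7] 725 med [ 487.5 -321.2   92.6] min [ 399. -337.   83.] max [ 504. -232.  349.]
px [193.4 256.
[... 557 characters left out ...]
ter start proud [7.75576605 8.2266474  8.61264638] stop None
top
px [160.9 156.4] 130 med [628.8 626.7 114. ] min [627. 592.  36.] max [636. 676. 135.]
px [349.9 191.1] 43 med [526.1  21.8  29.7] min [516.  12.  14.] max [537.  32.  37.]
px [264.9 280.6] 45 med [233.4 300.3  29.4] min [223. 290.  22.] max [246. 311.  36.]
px [439.8 288. ] 47 med [ 209.8 -264.5   30.5] min [ 200. -276.   23.] max [ 219. -252.   37.]
scene
px [162.6 234.6] 32 med [ 213.3 -263.9   28.8] min [ 200. -276.   26.] max [ 227. -252.   31.]
px [297.4 239.9] 35 med [528.1  22.7  28.4] min [518.  11.  25.] max [542.  35.  32.]
px [185.5 274. ] 70 med [ 491.8 -321.4   91. ] min [ 467. -572.   85.] max [1227. -307.  775.]
```

View pics/top1.png

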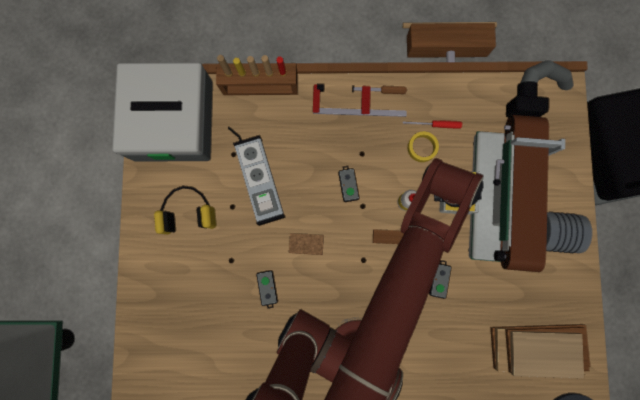

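View pics/w6.png

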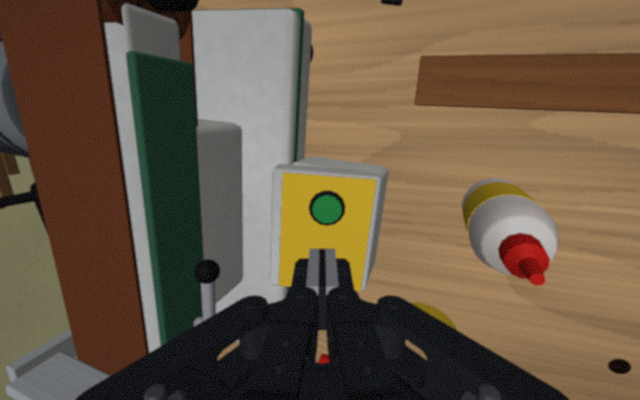

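The start button now stands 7.8 mm proud, down from 13.8, so it has gone in the full 6.0 mm. The remote, glue and everything else visible are where they were, and the hand is clear.

```bash
python3 -c "
from rig import ctrl;print(ctrl.finish_job())"
```

```text
the job is handed in; nothing more can be done
None
```

The belt sander job is done and handed in at about 10 s of the 56 s allowed. I pressed the three controls in the order asked, with the fingers closed:

1. **Bench power:** I pushed the green-lens end of the rocker down to its stop. The lens half then read level at about 60–61 mm, down from 67 mm.
2. **Dust extractor:** I used the remote farthest from the base, about 550 mm away; the other two are about 360 mm away. The green key bottomed out 4 mm down, and the wrist force peaked at about 14 N. Its position afterwards was the same to within about 0.3 mm, so the remote did not shift.
3. **Sander start:** I pressed along the button's sloping axis to a hard stop at about 28 N. The button went from 13.8 to 7.8 mm proud of the plate, which is its full 6.0 mm, and it stayed in.

The hand finished about 120 mm clear of the sander, with the wrist force close to zero. I saw nothing else displaced in the last top view.

- **Stop button:** it was hidden behind the fingers in the last close picture, so I did not measure it again. The tool passed no nearer than about 30 mm to its edge.
- **Camera readings:** the scene and top cameras differed by up to 9 mm on first positions, so I used close wrist-camera measurements for every press.

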